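Put the narrow pricking chisel in its tube and snap the cap on

ROBOT

A 7-joint arm with a two-finger parallel gripper is mounted at the origin on a cart in front of the work surface, level with it; the furniture and walls round the work are solid. World frame = base frame: x ahead of the robot, y to its left, z up, the work surface at z = 0. Lengths are in m, angles in rad, forces in N, time in s.
With the tool pointing down it reaches from about 0.35 to 0.9 m from the base axis. Payload 8.1 kg.
Tool frame: the origin (TCP) lies at the very end of the fingers, on their centre line; the grasp point (between the pads) lies 19 mm behind it; y points along the fingers, x is the direction in which the jaws open and shut, and the axes are right-handed (so a half turn about y gives the same grasp; the last joint's range is limited). The gripper opens to 92 mm and grips with 3 to 60 N. Pads are 19 mm wide; open, the fingers measure 130 mm over their backs; the gripper's body (75 mm by 190 mm) begins 47 mm behind the grasp point.
Start: joints at [-1.35, 0.434, 0.025, 1.573, -0.012, 1.134, -0.075], TCP at [0.199, 0.593, 0.227] pointing down, gripper open.
Joint ranges: [-2.62, 2.62], [-0.44, 2.09], [-1.27, 1.32], [0.08, 2.57], [-1.32, 4.46], [0.12, 2], [-2.74, 2.74]. Speed limits (rad/s): [2.22, 2.22, 3.01, 3.01, 3.14, 3.14, 3.14].

INTERFACE

Orientations are given as a rotation vector (axis times angle).
In Python, from cell import arm, imaging gives the robot as it stands. The module is installed in compiled form; this text tells all that it offers.
- The arm moves only by the tool send_rows, never from a script. Its argument "steps" is a list of rows, each a list of 5 numbers: the opening, from 0 (shut) to 1 (fully open), then the shift along the tool's x, y, z in cm, then the turn about the tool's y in rad. In form: [[jaw, x, y, z, roll], ...]. A call has 1 to 20 rows; each row is the pose to reach, as a shift and turn from the pose commanded when the call began, along the tool's axes at that moment; what a row does not reach only later rows make up. A row lasts 1/8 s, in which the tool goes at most 62.5 mm and 10.7 degrees, less where a joint would pass 70% of its speed; a pose out of reach is approached as far as the arm can. A call with a gripper value outside its range is refused whole. The fingers move at their own pace and stop on an object; "squeeze" is the grip in N (left out, the last holds). Time passes only in rows, so rows that repeat a pose let the fingers close. It gives the time, the measured TCP pose, the force and the opening at its end, in the units of the state.
- arm.observe(): the state, without advancing time (a new reading comes with each control period).
- imaging.get_image(name): name is "scene" or "top" or "wrist"; returns the picture (400x640x3 uint8, blue, green, red); there is no depth.
- imaging.camera_params(name): a dict with "camera_matrix" (3x3 intrinsics, pixels), "position" and "orientation" of the camera in the world; the wrist camera has in their place "mount" (4x4, takes a point from camera to tool coordinates, whose origin is the TCP and whose axes are the tool frame's). Camera axes: x right, y down, z forward; pixel columns grow to the right and rows downward; lengths in m; the calibration is good to about 2 mm. A picture is of the moment at which its call begins: read the wrist's pose just before it. camera_params takes no time and is no camera call.
- arm.sign_off(): hands the job in, once; it reports no verdict.
The state is a dict: "clock": time; "joints": joint angles; "dq": joint speeds; "joint_efforts": joint torques, N m; "position": TCP position; "ee_rot": TCP orientation; "force": force on the tool from outside, world axes, zero at the start; "ft_torque": the same for the moment, N m; "width": opening from 0.0 (shut) to 1.0 (fully open).
Only numpy, scipy, OpenCV 4.12 (cv2) and the standard library are available. Lean on these libraries where they do the work, as an engineer would, in place of code of your own. Each camera call takes 0.05 s, during which the arm holds its last target.

TASK

Lift the narrow two-toothed chisel out of the wooden block and drop it, teeth up, into the clear storage tube. Then set the blue cap on the tube, press it down until it snaps under both orange clips, and keep pressing so that the rubber seal stays visibly squeezed: finish with the hand still pressing the cap, not letting go. Leave the wide chisel in the block and do not disturb the eraser, the thread spool or the glue pot.

Things in the scene. Friction and masses are not known exactly. Their poses are not given: they have to be found in the camera images.
- tube_stand: Fixed stand: dark wooden foot 90 x 110 x 12 mm with an upright clear round tube (outer diameter 35, inner 27 mm, floor 15 mm above the desk). Origin under the foot on the tube's axis, z up. At its own y = +36 and -36 mm black posts (22 x 10 mm) carry orange sprung clips that reach 160 mm above the desk; their inward noses stop 19.5 mm from the axis. Its +x and -x sides are open.
- tube_mouth (a point): Centre of the top of the relaxed rubber seal (the tube's mouth), on the tube's axis, 142 mm above the desk. The seal's hole is 27 mm wide, its outside 38 mm.
- seal (a joint): How far the black rubber seal is squeezed down, m: 0 relaxed, 0.005 at its stop. It pushes back about 2.5 N per mm; the cap's own weight squeezes it by only 0.0002.
- clip_a (a joint): Outward swing (rad) of the orange clip on the stand's +y side: 0 at rest, about 0.06 as the cap's flange is forced past its nose, back near 0 once the flange is under it.
- clip_b (a joint): The same for the clip on the stand's -y side.
- cap: Loose round cap standing on the desk, 57 mm tall, about 50 g; origin under its middle, z up; symmetric about z. From below: plug tapering from diameter 20 up to 24 mm, z = 0 to 8; blue flange, diameter 46, z = 8 to 11; blue body, diameter 34, up to z = 29, its top a flat shoulder; white ribbed grip, diameter 22, z = 29 to 57 mm.
- cap_seat (a point): Cap axis at the flange's underside, 8 mm above the cap's origin; level with tube_mouth when the cap rests on the relaxed seal under the clips. Pressing down, the flange meets the clips' ramps about 14 mm above that; 6 to 15 N force it past; some 8 to 4 mm above the seal the force suddenly drops and the clips snap over it, then only the seal pushes back.
- cap_grip (a point): Middle of the cap's white grip (diameter 22 mm, 28 mm tall), 43 mm above the cap's origin.
- chisel_block: Fixed light wooden block 60 x 120 x 45 mm, origin under its middle, z up. Two round holes, 11.6 mm wide and 35 mm deep (floor 10 mm above the desk), lie on its own y axis at y = +32 and -32 mm; one chisel stands in each, which one where is drawn.
- narrow_chisel: Steel pricking chisel with two teeth, blade 12 mm wide and 4 mm thick, 112 mm long in all, 60 g, standing teeth up in a hole of the block. Its own x runs along it from the teeth to the butt (so it points down as it stands); round shank of diameter 10 mm. Origin at half length, 5 mm beside the shank's axis.
- narrow_chisel_shank (a point): On the axis of the narrow chisel at half length: 56 mm above its butt end, 66 mm above the desk as it stands in the block. The round 10 mm shank runs from the butt to 19 mm above this point; the blade and teeth are above that.
- wide_chisel: The same chisel with four teeth and a blade 18 mm wide, standing in the other hole; leave it there.
- eraser: White eraser 18 x 62 x 13 mm lying on the desk; leave alone.
- thread_spool: Spool of dark brown thread, 35 mm wide, 44 mm tall, standing on the desk; leave alone.
- glue_pot: Small glue jar with a blue lid, 47 mm wide, 70 mm tall, standing behind the tube; leave alone.

How it is judged:
On the way, in this order (a step that is already met when the one before it is completed fails the run):
1. the narrow chisel stands teeth up in the tube, on its floor, let go (horizontal distance between narrow_chisel_shank and tube_mouth below 0.013 m and z of narrow_chisel_shank in the frame of tube_stand below 0.078 m and angle between narrow_chisel's own x axis and vertical above 2.7 rad and contact force between the fingers and narrow_chisel below 0.1 N), for 0.2 s.
2. the cap has snapped under both clips (horizontal distance between cap_seat and tube_mouth below 0.004 m and z of cap_seat in the frame of tube_mouth below 0.001 m and angle between cap's own z axis and vertical below 0.08 rad and value of joint each of clip_a, clip_b below 0.02 rad), for 0.2 s.
At the end, for the whole second after the job is handed in: Narrow chisel teeth up on the tube floor (within 13 mm of the axis); cap upright on the axis within 4 mm, under both sprung-back clips, pressed by the robot (over 2.5 N) so that the seal is squeezed by over 1.2 mm through the last second; wide chisel still in its block (all of step 2 and horizontal distance between narrow_chisel_shank and tube_mouth below 0.013 m and z of narrow_chisel_shank in the frame of tube_stand below 0.078 m and angle between narrow_chisel's own x axis and vertical above 2.7 rad and value of joint seal above 0.0012 m and contact force between the fingers and cap above 2.5 N and linear speed of cap below 0.02 m/s and horizontal distance between wide_chisel and chisel_block below 0.055 m and height (world z) of wide_chisel below 0.085 m); the arm keeps its last pose, push and grip.
It fails at once if the wide chisel was moved by more than 3 cm (distance of wide_chisel from where it was at the start of the episode above 0.03 m).
It fails at once if the eraser, thread spool or glue pot was moved by more than 2 cm (distance of any of eraser, thread_spool, glue_pot from where it was at the start of the episode above 0.02 m).
It also fails if it takes over 67 s, if anything falls off the work surface, if the arm or the gripper's body presses on something with over 40 N, if the wrist force passes 120 N, or if a joint passes its speed limit or range.

## Working session

There is one attempt and no reset: what is moved stays moved. The work goes in short steps, Python scripts to look and compute and a tool call to move; the robot and the scene stay as the last step left them, time stands still between calls to the robot, and variables do not carry over. Pictures are saved under pics/ and viewed, and the job is handed in when it is done.

Besides the shell and the picture viewer there is one more tool, called after "Emit:" in YAML: its name, and indented under it one key for each argument. send_rows: Moves the arm, as the interface text tells. Its arguments: {"type":"object","properties":{"steps":{"type":"array","items":{"type":"array","items":{"type":"number"}}},"squeeze":{"type":"number"}},"required":["steps"]}

```bash
mkdir -p pics
python3 - <<'E'
from cell import arm, imaging
import cv2
s=arm.observe(); print(s)
for n in ["scene","top","wrist"]:
    im=imaging.get_image(n); cv2.imwrite(f"pics/{n}0.png",im); print(n,imaging.camera_params(n))
E
```

```text
{'clock': 0.0, 'joints': array([-1.34958125,  0.43526814,  0.02495422,  1.57403896, -0.01158354,
        1.13399391, -0.07510388]), 'dq': array([-2.03975246e-03,  5.92589893e-04,  1.71216319e-03, -3.12617389e-04,
       -6.59332090e-04,  9.26365887e-04, -6.09229795e-05]), 'joint_efforts': array([ 5.55542488e-05, -6.67851877e+01,  9.84715931e-01, -3.14457715e+01,
       -6.06037932e-02,  4.29765531e-02,  1.59887340e-04]), 'position': array([0.19875962, 0.59204539, 0.22593918]), 'ee_rot': array([-1.34624256, -0.966568  ,  0.96851685]), 'force': array([0.48702711, 0.199726  , 0.31180183]), 'ft_torque': array([-0.01097075, -0.00088406,  0.01065825]), 'width': 0.9974006817427595}
scene {'camera_matrix': array([[416.65960501,   0.        , 318.74589443],
       [  0.        , 416.65960501, 198.9497385 ],
       [  0.        ,   0.        ,   1.        ]]), 'position': array([ 0.09338142, -0.20928938,  1.06212535]), 'orientation': array([-2.29489795,  1.46246281, -0.35554681])}
top {'camera_matrix': array([[369.18242121,   0.        , 321.82961786],
       [  0.        , 369.18242121, 201.68922587],
       [  0.        ,   0.        ,   1.        ]]), 'position': array([ 0.43717319, -0.01509607,  0.98563625]), 'orientation': array([-2.12069487,  2.16259648, -0.0871423 ])}
wrist {'camera_matrix': array([[292.84201691,   0.        , 319.6494139 ],
       [  0.        , 292.84201691, 196.55402026],
       [  0.        ,   0.        ,   1.        ]]), 'mount': array([[ 9.99999364e-01, -1.10921813e-03,  2.05757131e-04,
        -1.05891723e-03],
       [-5.15015938e-04, -2.86588580e-01,  9.58053611e-01,
        -1.57495719e-01],
       [-1.00372279e-03, -9.58053107e-01, -2.86588968e-01,
         7.73705141e-02],
       [ 0.00000000e+00,  0.00000000e+00,  0.00000000e+00,
         1.00000000e+00]])}
```

View pics/scene0.png

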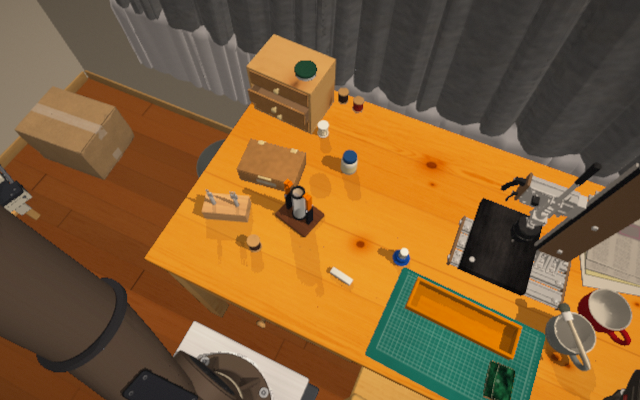

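View pics/top0.png

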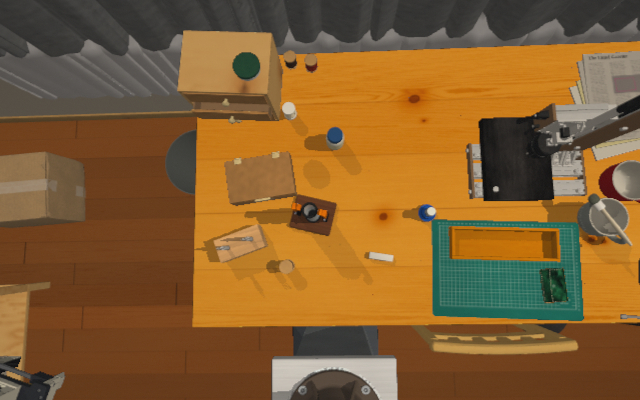

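View pics/wrist0.png

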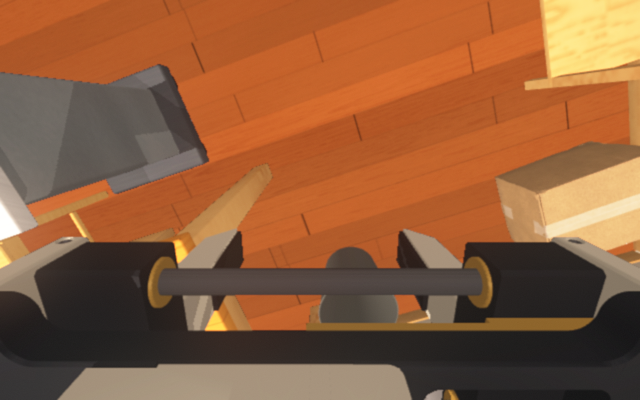

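The scene view shows the block at about (227,206), the tube stand at (300,210), the cap at (401,257), the spool at (254,242) and the eraser at (341,276). The glue pot is at (348,160). In the top view, left is +y and up is +x. I'll zoom in next.

Run:
```python
import cv2
a=cv2.imread("pics/top0.png")[185:285,200:360]; b=cv2.imread("pics/scene0.png")[170:270,190:350]
cv2.imwrite("pics/z1.png",cv2.resize(a,None,fx=5,fy=5,interpolation=cv2.INTER_CUBIC))
cv2.imwrite("pics/z2.png",cv2.resize(b,None,fx=5,fy=5,interpolation=cv2.INTER_CUBIC))
c=cv2.imread("pics/top0.png")[180:270,350:450];d=cv2.imread("pics/scene0.png")[220:310,330:430]
cv2.imwrite("pics/z3.png",cv2.resize(cv2.hconcat([c,d]),None,fx=4,fy=4,interpolation=cv2.INTER_CUBIC))
```

```text
(no output)
```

View pics/z1.png

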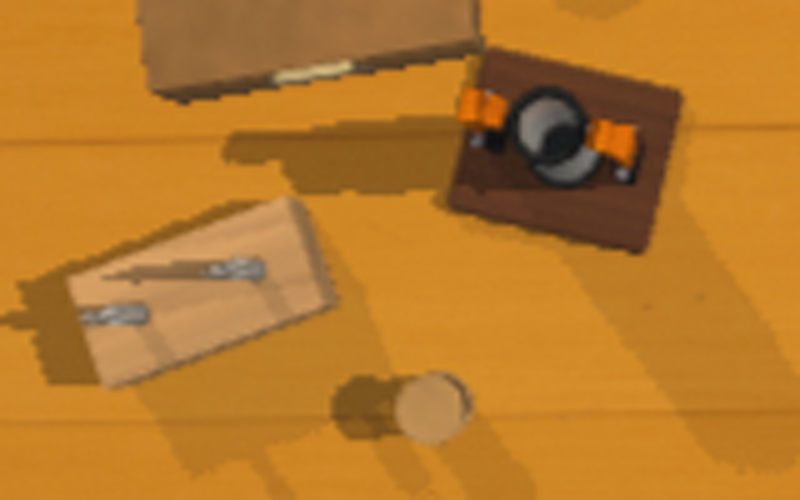

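View pics/z2.png

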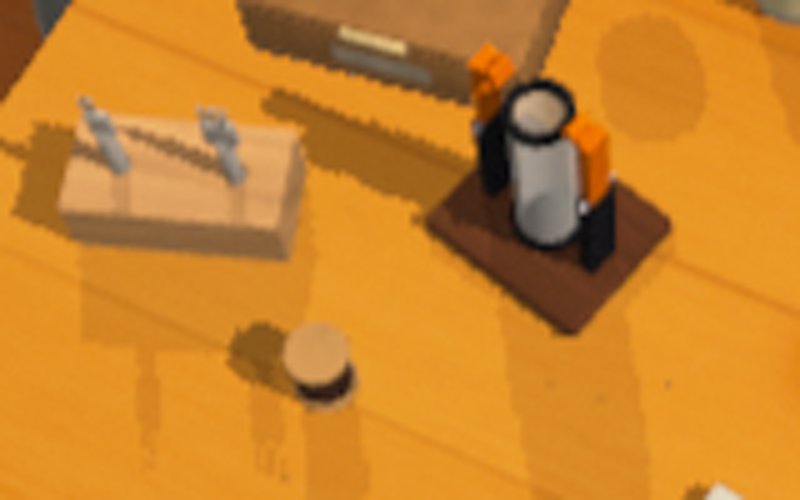

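View pics/z3.png

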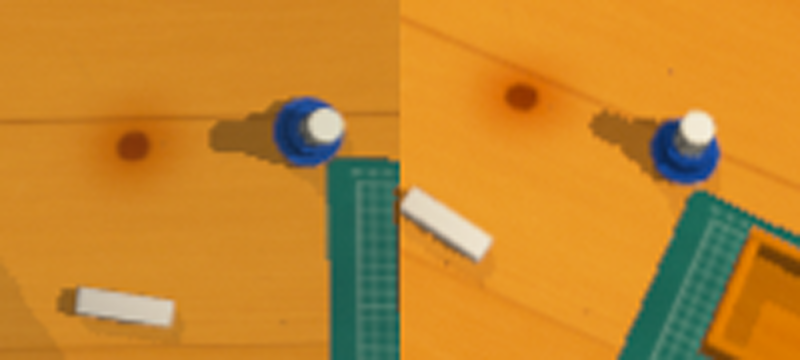

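```bash
cat > h.py <<'E'
import numpy as np, cv2
from scipy.spatial.transform import Rotation as R
from cell import arm, imaging
def campose(n, st=None):
    p=imaging.camera_params(n)
    if n=="wrist":
        T=np.eye(4); T[:3,:3]=R.from_rotvec(st["ee_rot"]).as_matrix(); T[:3,3]=st["position"]
        M=T@p["mount"]; return p["camera_matrix"],M[:3,:3],M[:3,3]
    return p["camera_matrix"],R.from_rotvec(p["orientation"]).as_matrix(),p["position"]
def ray(n,uv,st=None):
    K,Rm,t=campose(n,st); d=Rm@np.linalg.inv(K)@np.array([uv[0],uv[1],1.]); return t,d/np.linalg.norm(d)
def onz(n,uv,z,st=None):
    t,d=ray(n,uv,st); return t+d*(z-t[2])/d[2]
def tri(rays):
    A=np.zeros((3,3));b=np.zeros(3)
    for t,d in rays:
        P=np.eye(3)-np.outer(d,d);A+=P;b+=P@t
    x=np.linalg.solve(A,b); return x,[np.linalg.norm((np.eye(3)-np.outer(d,d))@(x-t)) for t,d in rays]
def proj(n,X,st=None):
    K,Rm,t=campose(n,st); c=Rm.T@(np.asarray(X)-t); u=K@c; return u[:2]/u[2]
E
python3 - <<'E'
from h import *
np.set_printoptions(precision=4,suppress=True)
def z1(x,y): return (200+x/5-.4,185+y/5-.4)
def z2(x,y): return (190+x/5-.4,170+y/5-.4)
def z3(x,y): return (350+x/4-.4,180+y/4-.4) if x<400 else (330+(x-400)/4-.4,220+y/4-.4)
def z3b(x,y): return (330+(x-400)/4-.4,220+y/4-.4)
for nm,a,b,z in [("seal",(552,137),(540,112),.142),("L base",(148,315),(122,170),.045),("R base",(262,268),(237,180),.045),("clipL",(484,107),(490,68),.16),("clipR",(614,143),(590,145),.16),("spool",(434,407),(318,352),.044)]:
    print(nm,onz("top",z1(*a),z),onz("scene",z2(*b),z),tri([ray("top",z1(*a)),ray("scene",z2(*b))]))
print("captop",onz("top",z3(324,125),.057),onz("scene",z3b(697,128),.057))
print("flange",onz("top",z3(307,132),.011),onz("scene",z3b(685,150),.018))
s=arm.observe()
print("tool axes cols\n",R.from_rotvec(s["ee_rot"]).as_matrix())
E
```

```text
seal [0.5155 0.0439 0.142 ] [0.5172 0.0442 0.142 ] (array([0.5153, 0.0434, 0.1457]), [np.float64(0.0002921644549891213), np.float64(0.00029216445498918465)])
L base [0.4375 0.2588 0.045 ] [0.4333 0.2615 0.045 ] (array([0.4366, 0.2629, 0.0375]), [np.float64(0.0020993038322366054), np.float64(0.0020993038322365903)])
R base [0.4604 0.2002 0.045 ] [0.4546 0.2016 0.045 ] (array([0.4598, 0.2048, 0.0324]), [np.float64(0.0019814546655575627), np.float64(0.0019814546655575155)])
clipL [0.5281 0.0732 0.16  ] [0.5206 0.0726 0.16  ] (array([0.5291, 0.0764, 0.1436]), [np.float64(0.0015917407316422539), np.float64(0.0015917407316422816)])
clipR [0.5106 0.0148 0.16  ] [0.5028 0.0091 0.16  ] (array([0.5129, 0.0151, 0.1372]), [np.float64(0.0005873709673786373), np.float64(0.0005873709673786149)])
spool [0.3889 0.1124 0.044 ] [0.3858 0.1133 0.044 ] (array([0.388 , 0.1142, 0.0378]), [np.float64(0.0011424944543567837), np.float64(0.0011424944543567681)])
captop [ 0.52   -0.2521  0.057 ] [ 0.5164 -0.2538  0.057 ]
flange [ 0.5197 -0.2526  0.011 ] [ 0.5151 -0.2536  0.018 ]
tool axes cols
 [[ 0.3183 -0.0003 -0.948 ]
 [ 0.948  -0.0012  0.3183]
 [-0.0012 -1.     -0.0001]]
```

Emit:
send_rows:
  steps:
    - [0.6, -4, 0, -5.5, 0.15]
    - [0.6, -8, 0, -11, 0.3]
    - [0.6, -12, 0, -16.5, 0.45]
    - [0.6, -16, 0, -22, 0.6]
    - [0.6, -20, 0, -27.5, 0.75]
    - [0.6, -24, 0, -33, 0.9]
    - [0.6, -24, 0, -33, 0.9]
    - [0.6, -24, 0, -33, 0.9]
    - [0.6, -24, 0, -33, 0.9]

```text
clock: 1.27
position: [0.4348, 0.2607, 0.2265]
ee_rot: [-1.553, -0.272, 0.273]
force: [-0.2, -0.4, -0.1]
width: 0.599
```

Run:
```python
from h import *
s=arm.observe(); im=imaging.get_image("wrist"); cv2.imwrite("pics/w1.png",im)
np.savez("w1.npz",**{k:s[k] for k in("position","ee_rot")})
print(s["position"],R.from_rotvec(s["ee_rot"]).as_matrix(),s["clock"],s["width"])
print(proj("wrist",[.435,.26,.045],s),proj("wrist",[.4575,.201,.045],s))
```

```text
[0.43475383 0.26072383 0.22654527] [[ 9.40156448e-01 -6.16402858e-04 -3.40742532e-01]
 [ 3.40742724e-01  2.36309837e-04  9.40156551e-01]
 [-4.98994373e-04 -9.99999782e-01  4.32203006e-04]] 1.275 0.5990857482214127
[320.13947432 177.28779025] [321.00809746 226.77151708]
```

View pics/w1.png

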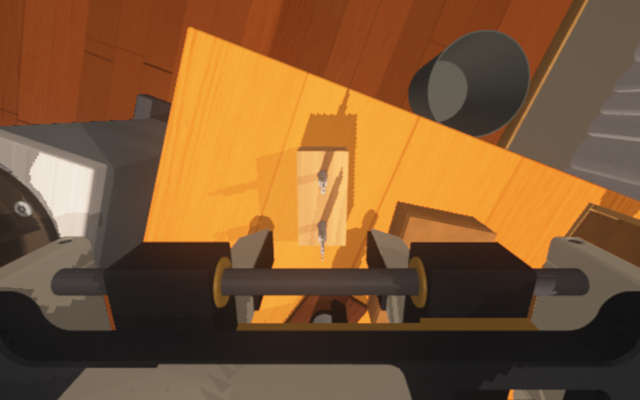

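Run:
```python
import cv2
a=cv2.imread("pics/w1.png")[140:270,270:370]
cv2.imwrite("pics/w1z.png",cv2.resize(a,None,fx=4.6,fy=4.6,interpolation=cv2.INTER_CUBIC))
```

```text
(no output)
```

View pics/w1z.png

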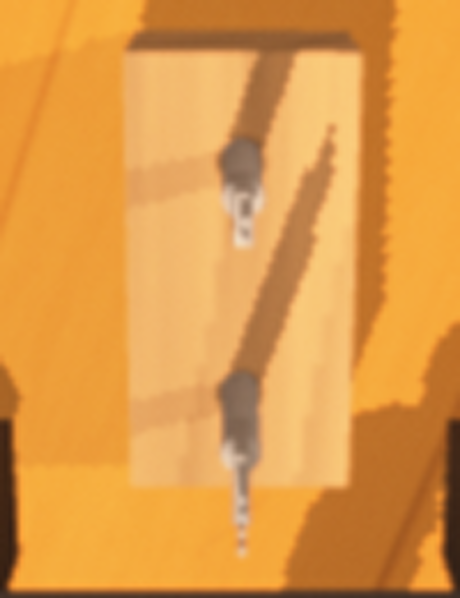

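Run:
```python
import cv2
a=cv2.imread("pics/scene0.png")[180:220,198:248]; b=cv2.imread("pics/top0.png")[230:255,210:260]
cv2.imwrite("pics/s16.png",cv2.resize(a,None,fx=14,fy=14,interpolation=cv2.INTER_NEAREST))
cv2.imwrite("pics/t16.png",cv2.resize(b,None,fx=14,fy=14,interpolation=cv2.INTER_NEAREST))
```

```text
(no output)
```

View pics/s16.png

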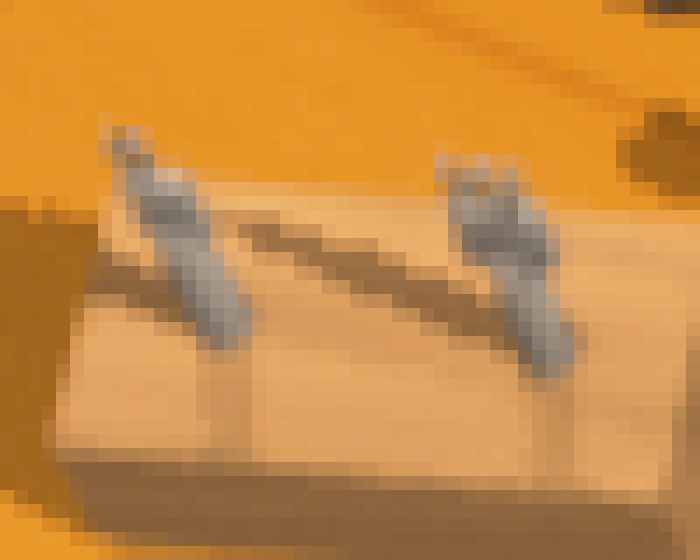

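View pics/t16.png

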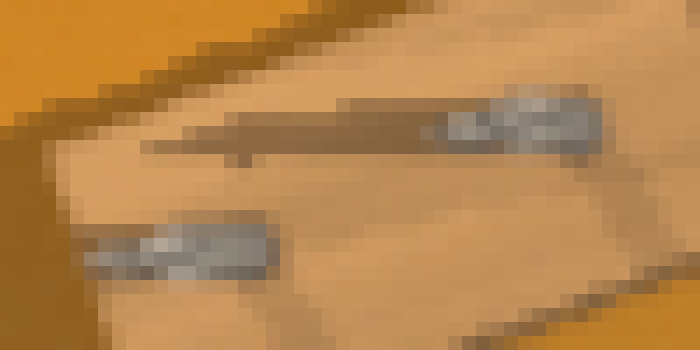

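Run:
```python
from h import *
np.set_printoptions(precision=4,suppress=True)
s=dict(np.load("w1.npz"))
f=lambda x,y:(270+x/4.6-.4,140+y/4.6-.4)
c=np.array([onz("wrist",f(*p),.045,s) for p in [(125,50),(360,50),(350,487),(130,487)]])
print(c); m=c.mean(0); print("centre",m, [np.linalg.norm(c[i]-c[(i+1)%4]) for i in range(4)])
ey=(c[0]+c[1]-c[2]-c[3]);ey/=np.linalg.norm(ey); print(ey, m+.032*ey, m-.032*ey)
for p in [(240,152),(240,385)]: print(onz("wrist",f(*p),.045,s))
```

```text
[[0.3989 0.2806 0.045 ]
 [0.4543 0.3007 0.045 ]
 [0.4957 0.1876 0.045 ]
 [0.4385 0.1669 0.045 ]]
centre [0.4469 0.234  0.045 ] [np.float64(0.05895982746384037), np.float64(0.12041044366713231), np.float64(0.06081686173821926), np.float64(0.12042085210644843)]
[-0.3368  0.9416  0.    ] [0.4361 0.2641 0.045 ] [0.4576 0.2038 0.045 ]
[0.4349 0.2659 0.045 ]
[0.4568 0.2057 0.045 ]
```

Emit:
send_rows:
  steps:
    - [0.6, 0.2, 4, 0.3, 0]
    - [0.6, 0.2, 8, 0.3, 0]
    - [0.6, 0.2, 11, 0.3, 0]
    - [0.6, 0.2, 14, 0.3, 0]
    - [0.6, 0.2, 16, 0.3, 0]
    - [0.6, 0.2, 16.5, 0.3, 0]
    - [0.6, 0.2, 16.5, 0.3, 0]

```text
clock: 2.2
position: [0.4359, 0.2642, 0.0619]
ee_rot: [-1.553, -0.273, 0.273]
force: [0.5, 0.1, 0.8]
width: 0.6
```

Run:
```python
from h import *
s=arm.observe(); im=imaging.get_image("wrist"); cv2.imwrite("pics/w2.png",im); print(s["position"],s["force"],s["clock"])
```

```text
[0.43590161 0.26421876 0.06188843] [0.51315266 0.11198362 0.77484012] 2.2
```

View pics/w2.png

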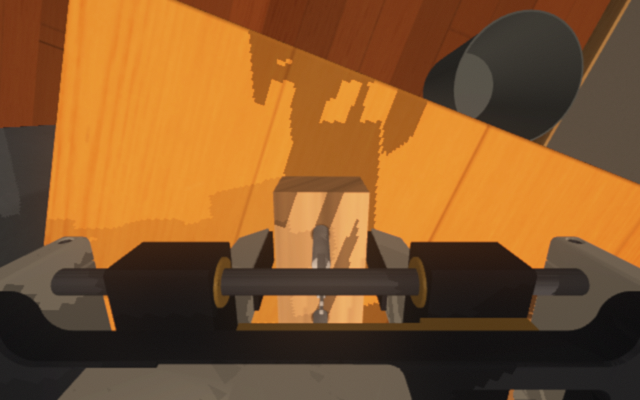

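The narrow chisel, at about (321,240), is centred between the open fingers. Closing on it.

Emit:
send_rows:
  steps:
    - [0.3, 0, 0, 0, 0]
    - [0, 0, 0, 0, 0]
    - [0, 0, 0, 0, 0]
    - [0, 0, 0, 0, 0]
    - [0, 0, 0, 0, 0]
    - [0, 0, 0, 0, 0]
  squeeze: 20

```text
clock: 3.0
position: [0.4362, 0.2635, 0.0617]
ee_rot: [-1.554, -0.272, 0.272]
force: [0.3, -0.5, 0.4]
width: 0.1
```

Emit:
send_rows:
  steps:
    - [0, 0, -1, 0, 0]
    - [0, 0, -2.5, 0, 0]
    - [0, 0, -5, 0, 0]
    - [0, 0, -8, 0, 0]
    - [0, 0, -11, 0, 0]
    - [0, 0, -14, 0, 0]
    - [0, 0, -16.5, 0, 0]
    - [0, 0, -17.5, 0, 0]
    - [0, 0, -17.5, 0, 0]

```text
clock: 4.12
position: [0.4363, 0.2636, 0.2373]
ee_rot: [-1.553, -0.273, 0.271]
force: [0.1, 1.1, -1.0]
width: 0.099
```

Run:
```python
from h import *
s=arm.observe(); im=imaging.get_image("wrist"); cv2.imwrite("pics/w3.png",im); print(s["position"],s["force"],s["width"],s["clock"])
im=imaging.get_image("scene")[130:270,150:350]; cv2.imwrite("pics/s3.png",cv2.resize(im,None,fx=4,fy=4,interpolation=cv2.INTER_CUBIC))
```

```text
[0.43627977 0.26360551 0.23731447] [ 0.12869954  1.07010342 -1.00182384] 0.09869951611958189 4.125
```

View pics/w3.png

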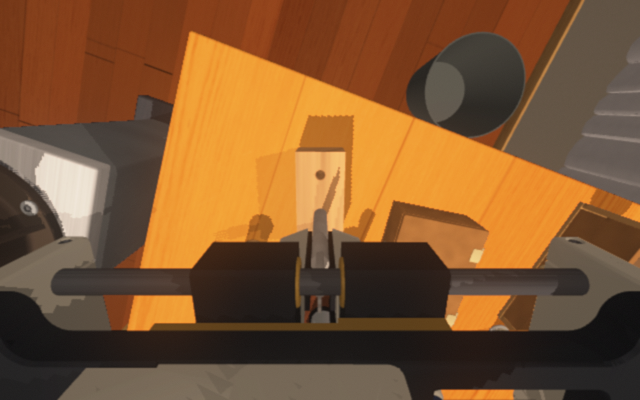

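View pics/s3.png

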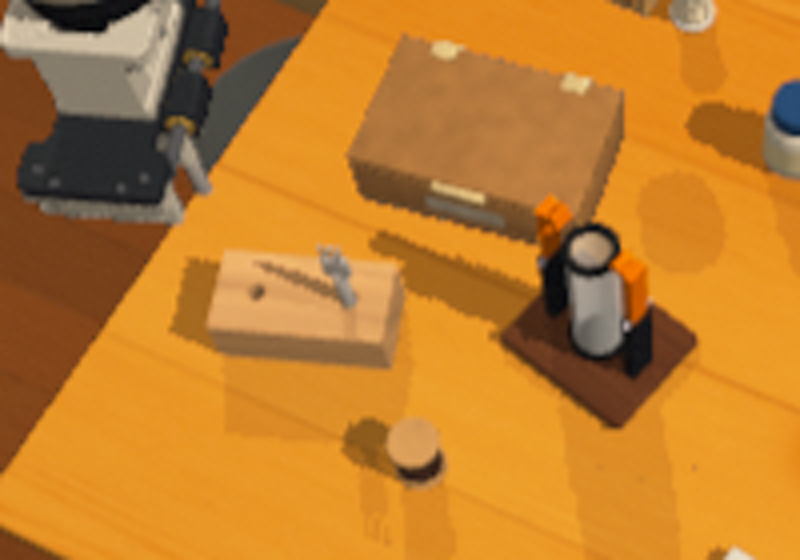

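Emit:
send_rows:
  steps:
    - [0, -0.5, 0, -4, 0.1]
    - [0, -1.1, 0, -8, 0.2]
    - [0, -1.6, 0, -12, 0.3]
    - [0, -2.1, 0, -16, 0.4]
    - [0, -2.6, 0, -20, 0.5]
    - [0, -3.1, 0, -24, 0.58]
    - [0, -3.5, 0, -27, 0.64]
    - [0, -3.6, 0, -28.2, 0.64]
    - [0, -3.6, 0, -28.2, 0.64]
    - [0, -3.6, 0, -28.2, 0.64]

```text
clock: 5.48
position: [0.498, -0.0125, 0.2364]
ee_rot: [-1.558, 0.229, -0.227]
force: [-0.3, 0.6, -0.5]
width: 0.1
```

Run:
```python
from h import *
s=arm.observe(); im=imaging.get_image("wrist"); cv2.imwrite("pics/w4.png",im); print(s["position"],s["force"],s["width"],s["clock"])
np.savez("w4.npz",**{k:s[k] for k in("position","ee_rot")})
print(R.from_rotvec(s["ee_rot"]).as_matrix(), proj("wrist",[.516,.044,.142],s))
cv2.imwrite("pics/w4z.png",cv2.resize(im[90:260,220:420],None,fx=3.5,fy=3.5,interpolation=cv2.INTER_CUBIC))
```

```text
[ 0.49797605 -0.01249202  0.23637063] [-0.30995409  0.59310299 -0.50044357] 0.09986852766820986 5.475
[[ 9.58061252e-01 -7.86270722e-04  2.86562419e-01]
 [-2.86562169e-01  4.16709945e-04  9.58061558e-01]
 [-8.72709163e-04 -9.99999604e-01  1.73918208e-04]] [320.89714041 130.45830794]
```

View pics/w4z.png

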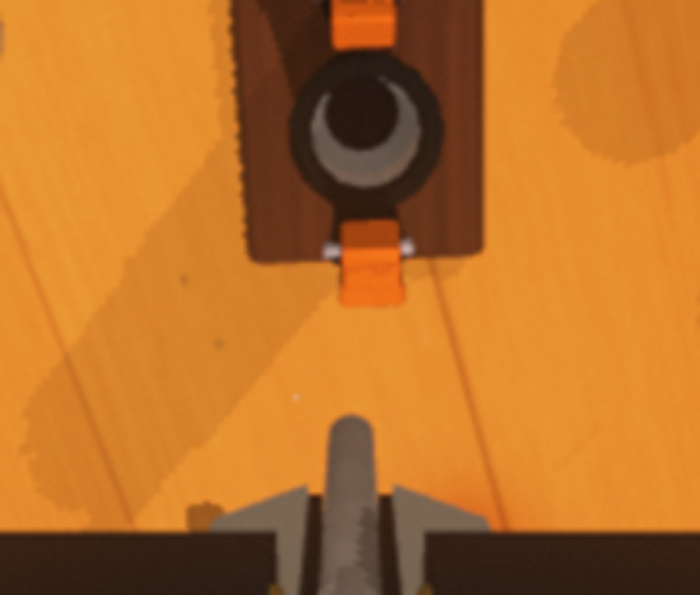

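Run:
```python
from h import *
np.set_printoptions(precision=4,suppress=True)
s=dict(np.load("w4.npz")); f=lambda x,y:(220+x/3.5-.4,90+y/3.5-.4)
t=onz("wrist",f(366,129),.142,s); print("tube",t)
a=onz("wrist",f(364,48),.155,s);b=onz("wrist",f(372,304),.16,s); print(a,b,np.degrees(np.arctan2(*(a-b)[[0,1]])), "stand y angle from world y; tool:",np.degrees(np.arctan2(.2866,.958)))
for p in[(290,129),(444,129),(366,50),(366,208)]: print(onz("wrist",f(*p),.142,s))
bt=onz("wrist",f(351,420),.185,s); print("butt",bt, s["position"])
M=R.from_rotvec(s["ee_rot"]).as_matrix(); print("shift tool",M.T@(t-s["position"]), "butt in tool",M.T@(bt-s["position"]))
```

```text
tube [0.5196 0.0464 0.142 ]
[0.5241 0.064  0.155 ] [0.5097 0.0088 0.16  ] 14.674284856500114 stand y angle from world y; tool: 16.655338589595726
[0.5021 0.0516 0.142 ]
[0.5374 0.041  0.142 ]
[0.5247 0.0636 0.142 ]
[0.5142 0.0283 0.142 ]
butt [ 0.4993 -0.0089  0.185 ] [ 0.498  -0.0125  0.2364]
shift tool [0.0039 0.0944 0.0625] butt in tool [0.0002 0.0514 0.0038]
```

Emit:
send_rows:
  steps:
    - [0, 0.1, 0, 2, 0]
    - [0, 0.2, 0, 4, 0]
    - [0, 0.35, 0, 5.5, 0]
    - [0, 0.35, 0, 6.2, 0]
    - [0, 0.35, 0, 6.2, 0]
    - [0, 0.35, 1, 6.2, 0]
    - [0, 0.35, 2.5, 6.2, 0]
    - [0, 0.35, 4, 6.2, 0]
    - [0, 0.35, 5.5, 6.2, 0]
    - [0, 0.35, 6.5, 6.2, 0]
    - [0, 0.35, 6.5, 6.2, 0]

```text
clock: 6.9
position: [0.519, 0.0443, 0.1709]
ee_rot: [-1.559, 0.231, -0.229]
force: [-0.2, 0.1, -0.2]
width: 0.1
```

Run:
```python
from h import *
s=arm.observe(); im=imaging.get_image("wrist"); print(s["position"],s["force"],s["width"],s["clock"])
a=im[110:290,220:420]
im=imaging.get_image("scene")[170:250,250:350]
cv2.imwrite("pics/w5z.png",cv2.hconcat([cv2.resize(a,(400,360),interpolation=cv2.INTER_CUBIC),cv2.resize(im,(400,360),interpolation=cv2.INTER_CUBIC)]))
```

```text
[0.51900988 0.04426748 0.17087476] [-0.18802121  0.05258698 -0.18222299] 0.1004808308971812 6.9
```

View pics/w5z.png

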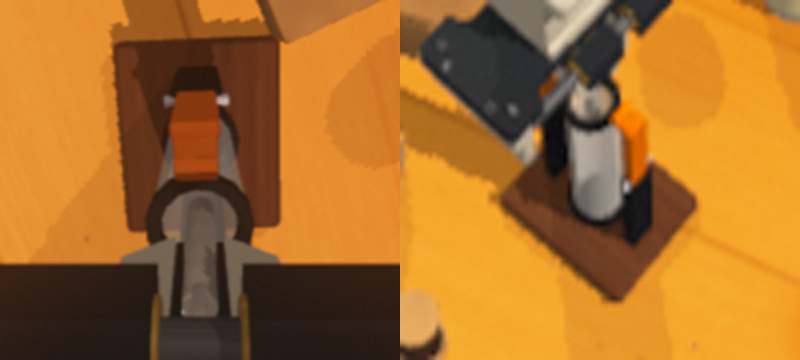

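The chisel is going into the mouth on centre, with both at column ~200 in the left crop, and the force is near zero. I'll lower it a bit more and release.

Emit:
send_rows:
  steps:
    - [0, 0, 1, 0, 0]
    - [0, 0, 2, 0, 0]
    - [0, 0, 2.2, 0, 0]
    - [0, 0, 2.2, 0, 0]
    - [0.35, 0, 2.2, 0, 0]
    - [0.35, 0, 2.2, 0, 0]
    - [0.35, 0, 2.2, 0, 0]
    - [0.35, 0, 2.2, 0, 0]

```text
clock: 8.0
position: [0.5196, 0.0444, 0.1498]
ee_rot: [-1.558, 0.23, -0.23]
force: [0.2, -0.4, -0.5]
width: 0.35
```

Emit:
send_rows:
  steps:
    - [0.35, 0, -1.5, 0, 0]
    - [0.35, 0, -4, 0, 0]
    - [0.35, 0, -7, 0, 0]
    - [0.35, 0, -9, 0, 0]
    - [0.5, 0, -9, -5, 0]
    - [0.5, 0, -9, -6, 0]
    - [0.5, 0, -9, -6, 0]

```text
clock: 8.88
position: [0.5022, -0.0136, 0.2405]
ee_rot: [-1.558, 0.231, -0.232]
force: [0.1, -0.3, -0.2]
width: 0.5
```

Run:
```python
from h import *
s=arm.observe(); im=imaging.get_image("wrist"); print(s["position"],s["force"],s["width"],s["clock"])
np.savez("w6.npz",**{k:s[k] for k in("position","ee_rot")})
a=im[90:270,220:420]
im=imaging.get_image("scene")[170:250,250:350]
cv2.imwrite("pics/w6z.png",cv2.hconcat([cv2.resize(a,(400,360),interpolation=cv2.INTER_CUBIC),cv2.resize(im,(400,360),interpolation=cv2.INTER_CUBIC)]))
```

```text
[ 0.50220116 -0.01359285  0.24048702] [ 0.11405497 -0.31474623 -0.24661993] 0.5000503537836134 8.875
```

View pics/w6z.png

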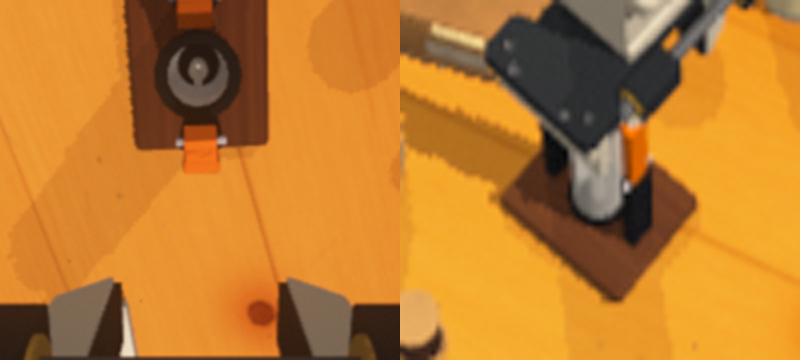

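Run:
```python
from h import *
np.set_printoptions(precision=4,suppress=True)
s=dict(np.load("w6.npz")); f=lambda x,y:(220+x/2-.25,90+y/2-.25)
t=onz("wrist",f(198,74),.142,s); M=R.from_rotvec(s["ee_rot"]).as_matrix()
print("tube",t,M.T@(t-s["position"])); print([onz("wrist",f(*p),.142,s) for p in[(155,74),(241,74),(198,30),(198,118)]])
a=onz("wrist",f(194,25),.155,s);b=onz("wrist",f(201,172),.16,s);print(a,b,np.degrees(np.arctan2(*(a-b)[[0,1]])))
cap=np.array([.519,-.2525,0]); print("cap delta tool",M.T@(cap-s["position"]))
```

```text
tube [0.5197 0.0461 0.142 ] [-0.0006  0.0985  0.0621]
[array([0.5022, 0.0514, 0.142 ]), array([0.5372, 0.0407, 0.142 ]), array([0.5249, 0.0632, 0.142 ]), array([0.5143, 0.0282, 0.142 ])]
[0.524  0.0652 0.155 ] [0.5096 0.0087 0.16  ] 14.215508252960841
cap delta tool [ 0.0853  0.2404 -0.2239]
```

Emit:
send_rows:
  steps:
    - [0.5, 2, 0, -5, -0.03]
    - [0.5, 4, 0, -10, -0.03]
    - [0.5, 6, 0, -15, -0.03]
    - [0.5, 7.5, 0, -20, -0.03]
    - [0.5, 8.5, 0, -22.4, -0.03]
    - [0.5, 8.5, 0, -22.4, -0.03]
    - [0.5, 8.5, 0, -22.4, -0.03]

```text
clock: 9.85
position: [0.5194, -0.2503, 0.2393]
ee_rot: [-1.56, 0.206, -0.204]
force: [0.1, 0.3, -0.7]
width: 0.499
```

Run:
```python
from h import *
s=arm.observe(); im=imaging.get_image("wrist"); print(s["position"],s["force"],s["width"],s["clock"])
np.savez("w7.npz",**{k:s[k] for k in("position","ee_rot")})
cv2.imwrite("pics/w7.png",im); cv2.imwrite("pics/w7z.png",cv2.resize(im[120:240,240:400],None,fx=5,fy=5,interpolation=cv2.INTER_CUBIC))
```

```text
[ 0.51943192 -0.25028615  0.23925727] [ 0.13085477  0.28012304 -0.67727348] 0.4990764533170551 9.85
```

View pics/w7z.png

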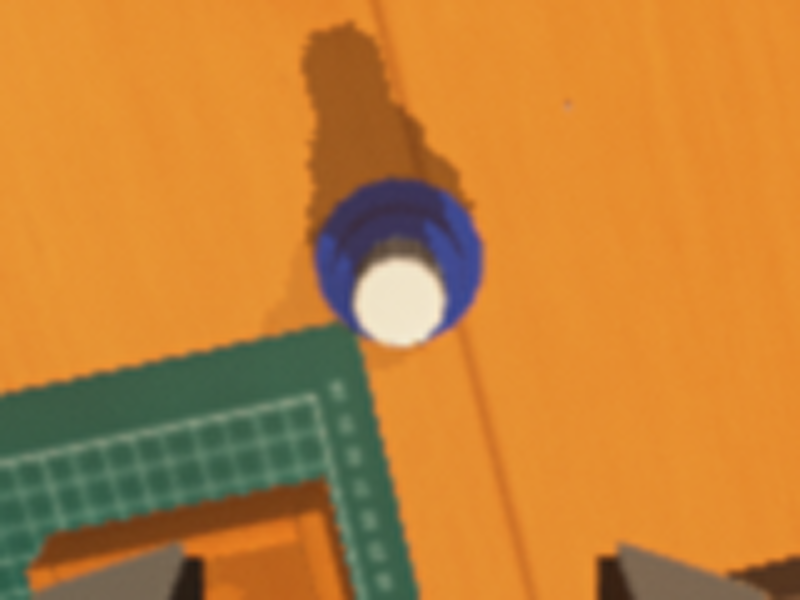

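Run:
```python
from h import *
np.set_printoptions(precision=4,suppress=True)
s=dict(np.load("w7.npz")); f=lambda x,y:(240+x/5-.4,120+y/5-.4)
M=R.from_rotvec(s["ee_rot"]).as_matrix()
for p,z in[((400,300),.057),((399,263),.011)]:
    t=onz("wrist",f(*p),z,s); print(t,M.T@(t-s["position"]))
```

```text
[ 0.5183 -0.2539  0.057 ] [-0.      0.1823 -0.0039]
[ 0.5178 -0.2544  0.011 ] [-0.0003  0.2283 -0.0046]
```

Emit:
send_rows:
  steps:
    - [0.5, 0, 5, -0.4, 0]
    - [0.5, 0, 10, -0.4, 0]
    - [0.5, 0, 14, -0.4, 0]
    - [0.5, 0, 17, -0.4, 0]
    - [0.5, 0, 19, -0.4, 0]
    - [0.5, 0, 20.3, -0.4, 0]
    - [0.5, 0, 20.7, -0.4, 0]
    - [0.5, 0, 20.7, -0.4, 0]
    - [0.5, 0, 20.7, -0.4, 0]

```text
clock: 11.02
position: [0.5183, -0.2561, 0.0335]
ee_rot: [-1.561, 0.205, -0.207]
force: [-0.2, -0.2, 0.2]
width: 0.5
```

Run:
```python
from h import *
s=arm.observe(); im=imaging.get_image("wrist"); print(s["position"],s["force"],s["width"],s["clock"])
cv2.imwrite("pics/w8.png",im)
```

```text
[ 0.51833138 -0.25606803  0.03348885] [-0.17332275 -0.23882331  0.17978188] 0.5002965087362956 11.025
```

View pics/w8.png

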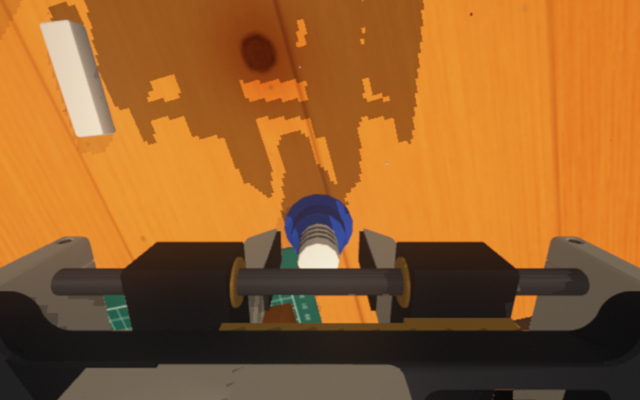

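Run:
```python
from h import *
np.set_printoptions(precision=4,suppress=True)
for i in range(2):
    s=arm.observe(); print(s["position"])
M=R.from_rotvec(s["ee_rot"]).as_matrix()
for p,z in[((319,257),.057),((319,225),.011)]:
    t=onz("wrist",p,z,s); print(t,M.T@(t-s["position"]))
```

```text
[ 0.5183 -0.2561  0.0334]
[ 0.5183 -0.2561  0.0334]
[ 0.5191 -0.2518  0.057 ] [-0.0003 -0.0236  0.0044]
[ 0.5187 -0.253   0.011 ] [-0.0004  0.0224  0.0031]
```

Emit:
send_rows:
  steps:
    - [0.5, 0, 0.1, 0.25, 0]
    - [0.5, 0, 0.25, 0.25, 0]
    - [0.5, 0, 0.25, 0.25, 0]
    - [0.2, 0, 0.25, 0.25, 0]
    - [0, 0, 0.25, 0.25, 0]
    - [0, 0, 0.25, 0.25, 0]
    - [0, 0, 0.25, 0.25, 0]
    - [0, 0, 0.25, 0.25, 0]
  squeeze: 40

```text
clock: 12.08
position: [0.5184, -0.2536, 0.0302]
ee_rot: [-1.561, 0.207, -0.207]
force: [-0.4, -0.2, -0.8]
width: 0.231
```

Run:
```python
from h import *
s=arm.observe(); im=imaging.get_image("wrist"); print(s["position"],s["force"],s["width"],s["clock"])
cv2.imwrite("pics/w9.png",im)
```

```text
[ 0.51842368 -0.25355323  0.03021835] [-0.35961389 -0.19041962 -0.8054464 ] 0.23083908191309038 12.075
```

View pics/w9.png

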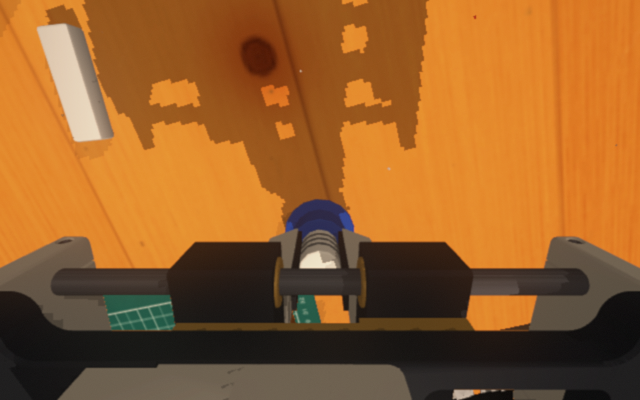

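Emit:
send_rows:
  steps:
    - [0, 0, -1, 0, 0]
    - [0, 0, -3, 0, 0]
    - [0, 0, -7, 0, 0]
    - [0, 0, -12, 0, 0]
    - [0, 0, -17, 0, 0]
    - [0, 0, -20, 0, 0]
    - [0, -1, -21, 3, 0]
    - [0, -2.5, -21, 7.5, 0]
    - [0, -4, -21, 12, 0]
    - [0, -5.5, -21, 16.5, 0]
    - [0, -7, -21, 20.5, 0]
    - [0, -7.6, -21, 22.5, 0]
    - [0, -7.6, -21, 22.5, 0]
    - [0, -7.6, -21, 22.5, 0]

```text
clock: 13.88
position: [0.5035, -0.0177, 0.2406]
ee_rot: [-1.561, 0.207, -0.208]
force: [-0.5, -0.7, -0.9]
width: 0.23
```

Run:
```python
from h import *
s=arm.observe(); im=imaging.get_image("wrist"); print(s["position"],s["force"],s["width"],s["clock"])
np.savez("w10.npz",**{k:s[k] for k in("position","ee_rot")})
cv2.imwrite("pics/w10.png",im); cv2.imwrite("pics/w10z.png",cv2.resize(im[90:260,220:420],None,fx=3.5,fy=3.5,interpolation=cv2.INTER_CUBIC))
```

```text
[ 0.50351397 -0.01774007  0.24060634] [-0.53769038 -0.66304294 -0.92307004] 0.230359197264406 13.875
```

View pics/w10z.png

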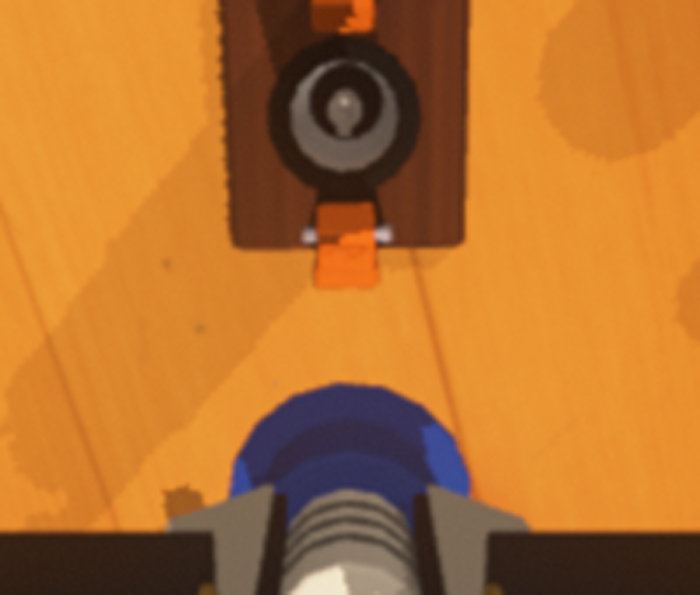

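Run:
```python
from h import *
np.set_printoptions(precision=4,suppress=True)
s=dict(np.load("w10.npz")); f=lambda x,y:(220+x/3.5-.4,90+y/3.5-.4)
M=R.from_rotvec(s["ee_rot"]).as_matrix();P=s["position"]
t=onz("wrist",f(343.5,116),.142,s); print("tube",t,M.T@(t-P))
for p in[(268,116),(419,116),(343.5,37),(343.5,195)]: print(M.T@(onz("wrist",f(*p),.142,s)-P))
for h in (.0195,.0225):
  for p in[(351.5,383),(232,490),(471,490)]: print("fl",h,M.T@(onz("wrist",f(*p),P[2]-h,s)-P))
print(proj("wrist",P+M@np.array([0,.0225,.023]),s), M)
```

```text
tube [0.5192 0.0457 0.142 ] [-0.0015  0.0986  0.0654]
[-0.0198  0.0986  0.0654]
[0.0168 0.0986 0.0654]
[-0.0015  0.0986  0.0836]
[-0.0016  0.0986  0.0464]
fl 0.0195 [0.0003 0.0195 0.022 ]
fl 0.0195 [-0.022   0.0195  0.0011]
fl 0.0195 [0.0226 0.0195 0.0011]
fl 0.0225 [0.0003 0.0225 0.0211]
fl 0.0225 [-0.0224  0.0225 -0.0001]
fl 0.0225 [ 0.0229  0.0225 -0.0002]
[319.5675 196.143 ] [[ 0.9653  0.0004  0.2613]
 [-0.2613 -0.0003  0.9653]
 [ 0.0005 -1.     -0.0002]]
```

Emit:
send_rows:
  steps:
    - [0, -0.1, 0, 3, 0]
    - [0, -0.2, 0, 5.5, 0]
    - [0, -0.2, 0, 6.6, 0]
    - [0, -0.2, 0, 6.6, 0]
    - [0, -0.2, 2, 6.6, 0]
    - [0, -0.2, 4, 6.6, 0]
    - [0, -0.2, 5.5, 6.6, 0]
    - [0, -0.2, 5.5, 6.6, 0]
    - [0, -0.2, 5.5, 6.6, 0]
  squeeze: 60

```text
clock: 15.05
position: [0.5192, 0.0473, 0.1858]
ee_rot: [-1.561, 0.206, -0.208]
force: [0.4, 0.3, 0.5]
width: 0.224
```

Run:
```python
from h import *
s=arm.observe(); im=imaging.get_image("wrist"); print(s["position"],s["force"],s["width"],s["clock"])
np.savez("w11.npz",**{k:s[k] for k in("position","ee_rot")})
a=cv2.resize(im[130:280,240:400],(400,375),interpolation=cv2.INTER_CUBIC)
im=imaging.get_image("scene")[165:240,260:340]
b=imaging.get_image("top"); cv2.imwrite("pics/t11.png",cv2.resize(b[170:260,260:380],None,fx=5,fy=5,interpolation=cv2.INTER_CUBIC))
cv2.imwrite("pics/w11z.png",cv2.hconcat([a,cv2.resize(im,(400,375),interpolation=cv2.INTER_CUBIC)]))
```

```text
[0.51917459 0.04733788 0.18581301] [0.37684573 0.3273852  0.46618182] 0.22350626634923834 15.05
```

View pics/w11z.png

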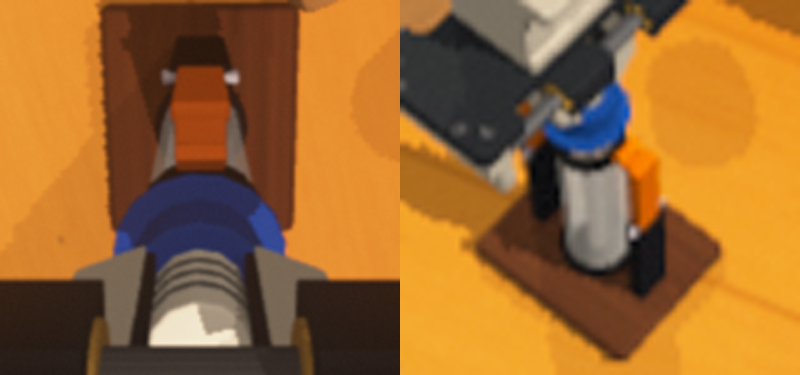

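View pics/t11.png

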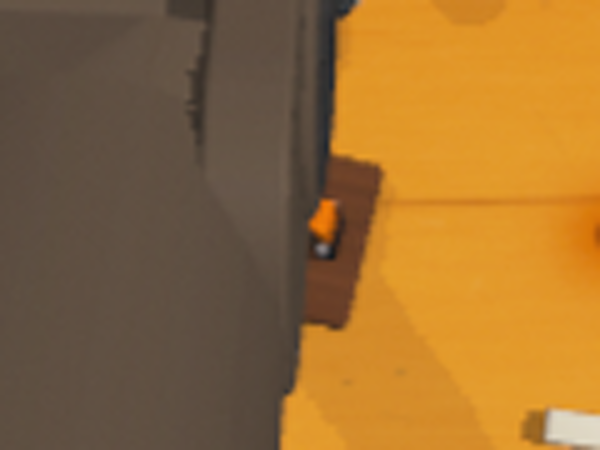

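Cap and clip are lined up in the wrist view, both at column ~200. I'll press down in stages and watch the force.

Emit:
send_rows:
  steps:
    - [0, 0, 0.3, 0, 0]
    - [0, 0, 0.6, 0, 0]
    - [0, 0, 0.8, 0, 0]
    - [0, 0, 1.0, 0, 0]
    - [0, 0, 1.0, 0, 0]

```text
clock: 15.82
position: [0.5191, 0.0475, 0.1752]
ee_rot: [-1.561, 0.206, -0.207]
force: [1.6, -1.5, 1.0]
width: 0.229
```

Run:
```python
from h import *
s=arm.observe(); print(s["position"],s["force"],s["ft_torque"],s["width"],s["clock"])
```

```text
[0.51906777 0.04752854 0.17524255] [ 1.5718064  -1.54882193  0.98375375] [-0.47153949 -0.10857302 -0.03297478] 0.22913333903730596 15.825
```

Emit:
send_rows:
  steps:
    - [0, 0, 0, -0.1, 0]
    - [0, 0, 0.2, -0.1, 0]
    - [0, 0, 0.4, -0.1, 0]
    - [0, 0, 0.4, -0.1, 0]

```text
clock: 16.32
position: [0.5197, 0.0466, 0.1722]
ee_rot: [-1.56, 0.205, -0.209]
force: [-0.2, -1.9, 9.5]
width: 0.227
```

Run:
```python
from h import *
s=arm.observe(); print(s["position"],s["force"],s["ft_torque"],s["width"],s["clock"])
```

```text
[0.51970514 0.04660534 0.17224048] [-0.1818708  -1.92627223  9.5233491 ] [-0.38491087 -0.0046555   0.04925379] 0.2267023214307399 16.325
```

Emit:
send_rows:
  steps:
    - [0, 0, 0.2, -0.07, 0]
    - [0, 0, 0.4, -0.07, 0]
    - [0, 0, 0.6, -0.07, 0]
    - [0, 0, 0.6, -0.07, 0]

```text
clock: 16.82
position: [0.518, 0.0462, 0.1649]
ee_rot: [-1.561, 0.207, -0.206]
force: [-1.5, 0.3, -0.1]
width: 0.227
```

Run:
```python
from h import *
s=arm.observe(); print(s["position"],s["force"],s["ft_torque"],s["width"],s["clock"])
im=imaging.get_image("wrist")
a=cv2.resize(im[130:280,240:400],(400,375),interpolation=cv2.INTER_CUBIC)
im=imaging.get_image("scene")[165:240,260:340]
cv2.imwrite("pics/w12z.png",cv2.hconcat([a,cv2.resize(im,(400,375),interpolation=cv2.INTER_CUBIC)]))
```

```text
[0.51797637 0.04618755 0.16487128] [-1.507092    0.29371562 -0.13581348] [-0.05452071  0.06304846  0.01660852] 0.2270691097000781 16.825
```

View pics/w12z.png

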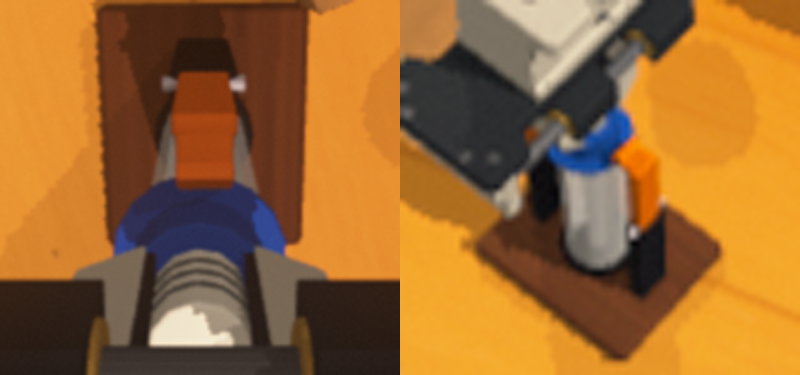

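The force fell from 9.5 N to about 0, and the wrist view shows the +y clip over the flange at (205,180). Next I'll squeeze the seal.

Emit:
send_rows:
  steps:
    - [0, 0, 0.15, 0, 0]
    - [0, 0, 0.3, 0, 0]
    - [0, 0, 0.4, 0, 0]
    - [0, 0, 0.4, 0, 0]
    - [0, 0, 0.4, 0, 0]
    - [0, 0, 0.4, 0, 0]

```text
clock: 17.68
position: [0.5185, 0.0461, 0.1616]
ee_rot: [-1.561, 0.206, -0.207]
force: [-1.5, 0.2, 5.0]
width: 0.224
```

Run:
```python
from h import *
s=arm.observe(); print(s["position"],s["force"],s["ft_torque"],s["width"],s["clock"])
```

```text
[0.5184845  0.04614212 0.1615609 ] [-1.50004611  0.15551145  4.99605909] [-0.08611221  0.44557488 -0.02688001] 0.22390815004490422 17.675
```

Emit:
send_rows:
  steps:
    - [0, -0.05, 0.05, 0, 0]
    - [0, -0.1, 0.12, 0, 0]
    - [0, -0.1, 0.12, 0, 0]
    - [0, -0.1, 0.12, 0, 0]
    - [0, -0.1, 0.12, 0, 0]
    - [0, -0.1, 0.12, 0, 0]

```text
clock: 18.42
position: [0.5184, 0.0462, 0.1608]
ee_rot: [-1.56, 0.205, -0.208]
force: [-0.7, -1.9, 7.7]
width: 0.227
```

Run:
```python
from h import *
s=arm.observe(); print(s["position"],s["force"],s["ft_torque"],s["width"],s["clock"])
np.savez("w13.npz",**{k:s[k] for k in("position","ee_rot")})
im=imaging.get_image("wrist"); cv2.imwrite("pics/w13.png",im)
a=cv2.resize(im[130:280,240:400],(400,375),interpolation=cv2.INTER_CUBIC)
f=imaging.get_image("scene"); im=f[165:240,260:340]
cv2.imwrite("pics/s13.png",cv2.resize(f[130:300,170:430],None,fx=3,fy=3,interpolation=cv2.INTER_CUBIC))
cv2.imwrite("pics/w13z.png",cv2.hconcat([a,cv2.resize(im,(400,375),interpolation=cv2.INTER_CUBIC)]))
```

```text
[0.51839425 0.04615221 0.16080852] [-0.67341762 -1.87037949  7.7370963 ] [-0.2601754   0.09891683  0.02004885] 0.2265881545314435 18.425
```

View pics/w13z.png

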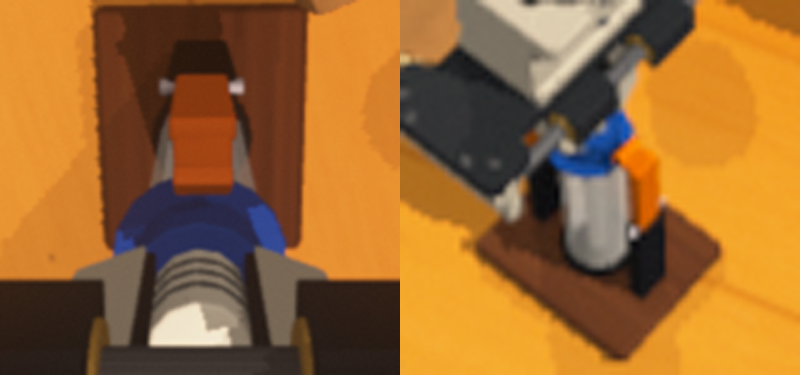

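View pics/s13.png

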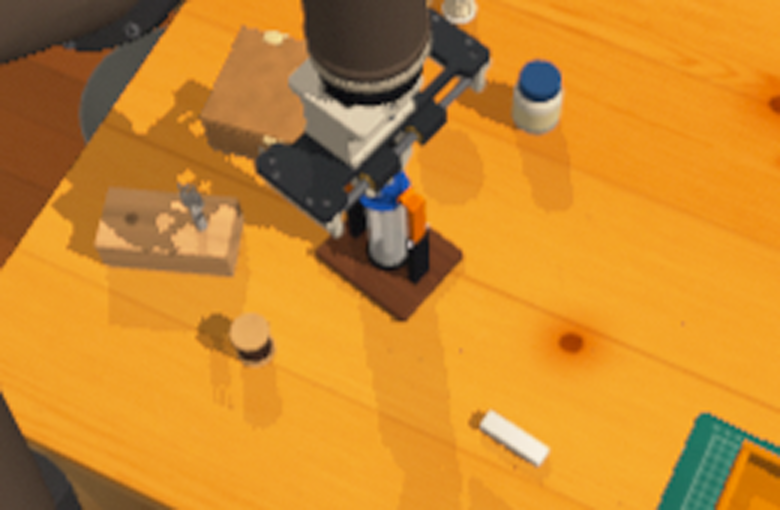

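Emit:
send_rows:
  steps:
    - [0, 0, 0, 0, 0]
    - [0, 0, 0, 0, 0]
    - [0, 0, 0, 0, 0]
    - [0, 0, 0, 0, 0]

```text
clock: 19.02
position: [0.5184, 0.0462, 0.1608]
ee_rot: [-1.56, 0.205, -0.208]
force: [-0.9, -0.2, 7.5]
width: 0.225
```

Run:
```python
from h import *
f=imaging.get_image("scene"); s=arm.observe(); print(s["position"],s["force"],s["ft_torque"],s["clock"])
cv2.imwrite("pics/s14.png",cv2.resize(f[175:225,275:335],None,fx=10,fy=10,interpolation=cv2.INTER_CUBIC))
```

```text
[0.5184156  0.04617843 0.16081398] [-0.29937978 -0.22284829  6.96763447] [-0.31838263  0.08534918 -0.00811799] 19.075
```

View pics/s14.png

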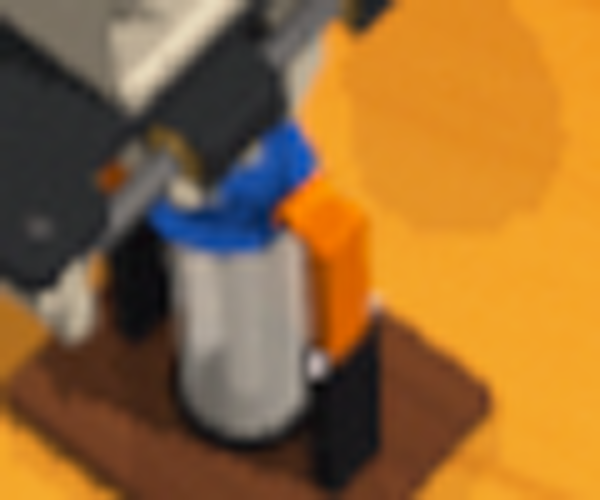

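The nose of the -y clip, at about (300,205), overlaps the flange, the cap sits level and the force holds at about 7 N. Handing in.

```bash
python3 -c "
from cell import arm
print(arm.sign_off())"
```

```text
the job is handed in; nothing more can be done
None
```

I dropped the narrow chisel teeth up into the clear tube. The cap then went on and snapped under the orange clips, and I handed the job in at about 19 s of the 67 s with the hand still pressing.

**Cap and clips:** pressing the cap in, the force rose to 9.5 N and then fell to about 0 as the clips snapped. The wrist picture showed the +y clip over the flange. The scene picture showed the -y clip over it, though the hand hid part of that view.

**Seal:** the last readings held steady at about 7–7.7 N downward. At 2.5 N per mm that is a squeeze of about 3 mm, worked out from the force rather than measured. Sideways force read up to 1.9 N and was small again at the end.

**Chisel:** the picture taken after release showed it upright near the middle of the tube. I could not see it again once the cap was on.

**Other items:** the last scene picture showed the wide chisel still in the block. The eraser, spool and glue pot looked untouched; I did not measure their positions.

**Disagreement:** the fixed cameras placed the tube 2–4 mm away from where the wrist camera did. I used the wrist camera's value, and the cap went on without trouble.

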